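Nip a rebound book in the bench press

TASK

A rebound book lies in the small bench book press with the pressing plate hanging a few millimetres above it. Push the handwheel round clockwise (seen from above) with a finger against its spokes, never gripping it or shoving it hard, until the plate is firmly down on the book and the wheel will go no further, then take the finger away. Leave the book and the things around the press where they lie.

Things in the scene. Friction and masses are not known exactly. Their poses are not given: they have to be found in the camera images.
- wheel_hub (a point): Centre of the handwheel on its upright axis, at mid-height of the spokes and rim. Level bare-steel wheel, 229 mm across; rim a 19 mm round bar, open inside to 95 mm from the axis; hub 44 mm across, with its domed nut 29 mm above this point. Turns with the wheel: x axis along one spoke, y along the next. Starts 274 to 279 mm above the table, sinks 16 mm a turn, to 268 to 269 mm at the stop.
- spoke_mid (a point): A point on the centre line of one of the wheel's four spokes, 62 mm out from the axis; turns with the wheel, x axis outward along the spoke. The spokes are straight, at right angles to one another, 14 mm wide and 12 mm high, from hub to rim, with open gaps between them.
- handwheel (a joint): Turn of the handwheel in rad, growing clockwise seen from above. Starts between 0.4 and 2.2. At 4.4 the plate meets the book and the wheel comes to a firm stop there (a hard push gains only about 0.01 more). Turning it clockwise takes about 0.25 Nm (3 to 5 N on a spoke), a little more when fast. It does not coast and stays where it is left.
- pressplate: The dark steel pressing plate, 190 x 250 x 16 mm, with its screw and the handwheel that it carries. Origin at the centre of the plate's underside, z up, long side along y. It hangs 5.5 to 10 mm above the book and sinks 2.55 mm for each rad of the wheel.
- book_mid (a point): Centre, half-way up, of the closed brown hardback book in the press: 150 (x) x 215 (y) x 45 mm thick, about 0.9 kg, lying loose and flat on the press's bed, whose top is 36 mm above the table.
- book: The same book, origin at the centre of its underside, z up.
- press: The green cast-iron bench press, fixed to the table; origin on the table under the screw's axis. Base 220 (x) x 370 (y) mm, bed 36 mm up. Under the wheel: the crosshead along y, 50 mm wide, top 209 mm up (218 at its ends, 226 at the nut round the screw, 72 mm across). Two columns 152 mm either side of the axis, outside the wheel, their domed nuts reach 236 mm up.
- paste_jar: Closed glass jar of paste with a steel cap, 72 mm across and 85 mm high, standing left of the press. Origin at the centre of its underside. To be left alone.
- bone_folder: Flat ivory-coloured bone folder, 145 x 22 x 7 mm, lying right of the press. Origin at the centre of its underside. To be left alone.
- paste_brush: Brush with a wooden handle, 190 mm long and 42 mm wide, lying along its x axis to the right of the bone folder. To be left alone.
- iron_weight: Dark iron bookbinder's weight, 90 x 60 x 35 mm with a knob on top (69 mm in all), standing between robot and press. Origin at the centre of its underside. To be left alone.

How it is judged:
By the outcome, as a careful person would: the job done as asked, in the order asked, and still so for the second after the job is handed in, with the robot touching nothing.
It also fails if it takes over 45 s, if anything falls off the work surface, if the arm or the gripper's body presses on something with over 40 N, if the wrist force passes 120 N, or if a joint passes its speed limit or range.

ROBOT

A 6-joint arm with a two-finger parallel gripper is mounted at the origin on the work surface. World frame = base frame: x ahead of the robot, y to its left, z up, the work surface at z = 0. Lengths are in mm, angles in rad, forces in N, time in s.
With the tool pointing down it reaches from about 400 to 925 mm from the base axis. Payload 12.5 kg.
Tool frame: the origin (TCP) lies on the front face of the gripper's body, between the roots of the fingers; the fingertips stand 78 mm ahead of it and the grasp point (between the pads) lies 59 mm ahead of it (env.nose_length is the distance from the TCP to the fingertips, in mm); z points along the fingers, y is the line along which they close (so a half turn about z gives the same grasp; the last joint's range is limited). The gripper opens to 95 mm and grips with 3 to 60 N. Pads are 20 mm wide; open, the fingers measure 119 mm over their backs; the gripper's body (75 mm by 180 mm) begins 59 mm behind the grasp point.
Start: joints at [-1.444, 0.491, 1.559, -0, 1.092, -0.106], TCP at [144.21, -608.146, 292.261] pointing down, gripper open.
Joint ranges: [-3.1, 3.1], [-0.84, 2.19], [0.05, 2.79], [-1.13, 4.28], [0.06, 2.93], [-2.69, 2.69]. Speed limits (rad/s): [2.22, 2.22, 2.79, 3.14, 3.14, 3.14].

INTERFACE

Orientations are given as [roll, pitch, yaw] about the fixed x, y, z axes, in that order (R = Rz(yaw) Ry(pitch) Rx(roll)).
In Python, from cell import env gives the robot as it stands.
- The arm moves only by the tool jog_arm, never from a script. Its argument "motion" is a list of rows, each a list of 7 numbers: the turn, a rotation vector about the tool's x, y, z in degrees, then the shift along the tool's x, y, z in mm, then the finger opening in mm, from 0 to 95.1. In form: [[wx, wy, wz, x, y, z, hand], ...]. A call has 1 to 10 rows; each row shifts and turns the commanded pose from where the row before left it, along the tool's axes as they then stand; what a row does not reach is not made up. A row lasts 1/8 s, in which the tool goes at most 62.5 mm and 10.7 degrees, less where a joint would pass 70% of its speed; a pose out of reach is approached as far as the arm can. A call is refused whole if a number of a shift passes 62.5 or a number of a turn 10.7, either way. A call with a gripper value outside its range is refused whole. The fingers move at their own pace and stop on an object; the grip force is fixed at half the most. Time passes only in rows, so rows that do not move let the fingers close. It gives the time, the measured TCP pose, the force, the opening and the grip force at its end, in the units of the state.
- env.state(): the state, without advancing time (a new reading comes with each control period).
- env.read_camera(name): name is "scene" or "side" or "wrist"; returns a dict with "color" (480x640x3 uint8, red, green, blue), "z_map" (480x640 float32, mm along the optical axis (not along the pixel's ray), 0 where there is no reading), "camera_matrix" (3x3 intrinsics, pixels), "world_to_cam" (4x4, takes a point from world to camera coordinates). Camera axes: x right, y up, looking along -z (the intrinsics and any distortion apply to the point x, -y, -z); pixel columns grow to the right and rows downward; lengths in mm; the calibration is good to about 2 mm. The wrist camera is an equidistant fisheye: a pixel r from the principal point sees the ray r / f radians off the axis. A picture is of the moment at which its call begins.
- env.job_done(): hands the job in; it is judged then, once.
Trained networks look in the newest picture that a camera, given by its name, has taken for a name from the list of things; names that differ only in an ending like _2 or _b are one class to them, and where a whole thing is asked for, a point or a joint stands for the part that bears it (a point fixed in the world has none). Each returns a list of dicts, best first, with "score" (0 to 1); they miss things now and then, are a little off and sometimes report something else, mostly with a low value. They report only what shows in the picture. A call takes as long as a camera call.
- env.recognise(camera, thing): "location" ([column, row] in pixels, amid what is visible of it).
The state is a dict: "t": time; "joints": joint angles; "qvel": joint speeds; "tau": joint torques, N m; "eef_pos": TCP position; "tcp_rot": TCP orientation; "ft_force": force on the tool from outside, world axes, zero at the start; "moment": the same for the moment, N m; "opening": opening from 0.0 (shut) to 1.0 (fully open); "grip_force": force on a finger pad.
Only numpy, scipy, OpenCV 4.12 (cv2) and the standard library are available. Lean on these libraries where they do the work, as an engineer would, in place of code of your own. Each camera call takes 0.05 s, during which the arm holds its last target. There are 200 camera calls.

## Working session

There is one attempt and no reset: what is moved stays moved. The work goes in short steps, Python scripts to look and compute and a tool call to move; the robot and the scene stay as the last step left them, time stands still between calls to the robot, and variables do not carry over. Pictures are saved under pics/ and viewed, at most 10 in all, crops included, and the job is handed in when it is done.

Besides the shell and the picture viewer there is one more tool, called after ">>>" as name([rows], argument=value, ...), one row to a line, values as JSON. jog_arm: Moves the arm, as the interface text tells. Its arguments: {"type":"object","properties":{"motion":{"type":"array"}},"required":["motion"]}

```bash
mkdir -p pics
cat > h.py <<'E'
import numpy as np, cv2
from cell import env
def pt(r,u,v,z=None):
    """pixel -> world, by depth, or on plane z"""
    K=r["camera_matrix"];T=np.linalg.inv(r["world_to_cam"])
    d=np.array([(u-K[0,2])/K[0,0],-(v-K[1,2])/K[1,1],-1.])
    if z is None:
        p=r["z_map"][int(round(v)),int(round(u))]*d
        return T[:3,:3]@p+T[:3,3]
    d=T[:3,:3]@d;o=T[:3,3]
    return o+d*(z-o[2])/d[2]
def save(r,n): cv2.imwrite(f"pics/{n}.png",r["color"][:,:,::-1])
E
python3 - <<'E'
from h import *
np.set_printoptions(precision=1,suppress=True)
for c in("scene","side"):
    r=env.read_camera(c);save(r,c+"0")
    print(c,np.linalg.inv(r["world_to_cam"])[:3,3])
    for t in("wheel_hub","spoke_mid","press","paste_jar","iron_weight","book","bone_folder"):
        for k in env.recognise(c,t)[:4]:
            u,v=k["location"];print(t,round(k["score"],2),np.round([u,v]),pt(r,u,v),pt(r,u,v,277))
print(env.state())
E
```

```text
scene [ 568.7  718.3 1163. ]
wheel_hub 0.65 [277. 156.] [558.3 -97.9 297. ] [ 558.1 -116.8  277. ]
spoke_mid 0.96 [275. 156.] [562.8 -99.8 293.7] [ 562.6 -115.5  277. ]
press 0.67 [282. 210.] [556.2 -45.  180.9] [557.4  29.7 277. ]
paste_jar 0.57 [285. 320.] [569.1 178.   87.9] [569. 273. 277.]
iron_weight 0.85 [360. 217.] [ 361.4 -113.9   39.9] [405.2  61.8 277. ]
book 0.7 [286. 256.] [553.9   2.5  64.1] [556.8 141.2 277. ]
bone_folder 0.68 [347. 164.] [ 364.3 -320.8    8.5] [411.8 -79.1 277. ]
side [166.3 648.1 934.5]
wheel_hub 0.68 [339. 153.] [547.9 -95.6 295.9] [ 559.2 -117.5  277. ]
spoke_mid 0.96 [341. 152.] [545.9 -98.  296.6] [ 557.6 -121.   277. ]
press 0.71 [337. 220.] [545.9 -88.4 116.1] [471.3  56.4 277. ]
paste_jar 0.74 [272. 316.] [549.3 178.5  82.5] [461.9 285.7 277. ]
iron_weight 0.75 [417. 270.] [ 353.3 -102.9   38.3] [303.5  97.1 277. ]
book 0.56 [337. 268.] [509.8 -20.9  43.5] [419.8 154.5 277. ]
bone_folder 0.83 [440. 216.] [ 375.1 -322.8    8.5] [314.6 -41.3 277. ]
{'t': 0.8, 'joints': array([-1.4,  0.5,  1.6, -0. ,  1.1, -0.1]), 'qvel': array([ 0., -0., -0., -0.,  0.,  0.]), 'tau': array([ -0. , -61.2, -25.8,   0.1,   0. ,   0. ]), 'eef_pos': array([ 144.2, -608.2,  292.3]), 'tcp_rot': array([3.1, 0. , 0.2]), 'ft_force': array([ 0.5, -0.5, -0.9]), 'moment': array([-0.,  0.,  0.]), 'grip_force': 0.0, 'opening': 1.0005469578318602}
```

View pics/scene0.png

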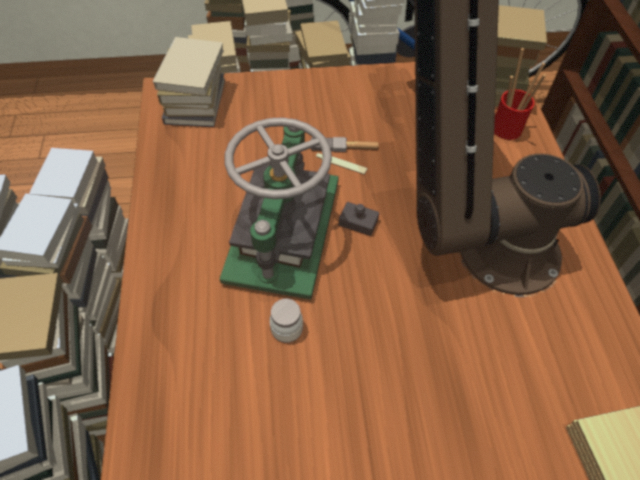

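View pics/side0.png

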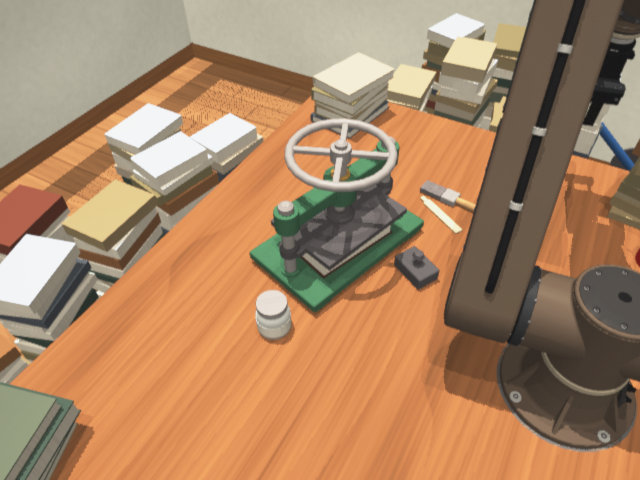

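The scene picture shows the wheel centred at about (278,157) and the side one at about (341,153); the hub detections agree with both. Next I'll fit the circle and spokes from depth.

```bash
cat >> h.py <<'E'
from scipy.optimize import least_squares
def cloud(c):
    r=env.read_camera(c);K=r["camera_matrix"];T=np.linalg.inv(r["world_to_cam"])
    v,u=np.mgrid[:480,:640];z=r["z_map"]
    P=np.stack([(u-K[0,2])/K[0,0]*z,-(v-K[1,2])/K[1,1]*z,-z],-1)[z>0]
    return P@T[:3,:3].T+T[:3,3]
def wheel(c,c0=(557,-103)):
    P=cloud(c);P=P[(P[:,2]>255)&(P[:,2]<315)]
    d=np.hypot(*(P[:,:2]-c0).T);R=P[(d>85)&(d<130)]
    f=least_squares(lambda x:np.hypot(R[:,0]-x[0],R[:,1]-x[1])-105,c0,loss='soft_l1',f_scale=3)
    q=P[:,:2]-f.x;d=np.hypot(*q.T);m=(d>30)&(d<88);a=np.arctan2(q[m,1],q[m,0])
    ph=np.angle(np.exp(4j*a).mean())/4
    print(c,"centre",f.x,"n",len(R),"rim top z",np.percentile(R[:,2],[50,95]),"spoke deg",np.degrees(ph),"conc",abs(np.exp(4j*a).mean()),m.sum())
    return f.x,ph
E
python3 - <<'E'
from h import *
np.set_printoptions(precision=1,suppress=True)
for c in("scene","side"):
    wheel(c)
    P=cloud(c)
    m=(np.abs(P[:,0]-556)<60)&(P[:,2]>180)&(P[:,2]<240)&(abs(P[:,1]+103)>120)&(abs(P[:,1]+103)<190)
    for s in(1,-1):
        k=P[m&(s*(P[:,1]+103)>0)]
        if len(k): print("col",s,len(k),k.mean(0),k.max(0))
E
```

```text
scene centre [ 556.2 -107.9] n 2521 rim top z [285.4 289.5] spoke deg 22.000417364503686 conc 0.9346735157907045 688
col 1 534 [596.2  44.4 215.5] [615.9  60.6 239.9]
col -1 251 [ 518.4 -239.6  214.9] [ 542.  -223.1  233.5]
side centre [ 552.9 -108.7] n 2609 rim top z [285.8 289.5] spoke deg 21.798379764457053 conc 0.9341376124221311 677
col 1 690 [590.9  41.4 212.7] [615.9  57.6 239.9]
col -1 126 [ 518.  -248.3  220.4] [ 537.2 -224.1  238.8]
```

```bash
python3 -c "
from cell import env
import numpy as np
s=env.state();print(np.degrees(s['tcp_rot']),s['eef_pos'],s['t'])"
```

```text
[1.79990769e+02 1.30618863e-03 1.33380850e+01] [ 144.2258209  -608.14687535  292.28353678] 1.0
```

>>> jog_arm([
  [0, 0, 0, 0, 0, -40, 95],
  [0, 0, 0, 0, 0, -40, 40],
  [0, 0, 0, 0, 0, -40, 0],
  [0, 0, 0, 0, 0, 0, 0],
])

```text
t: 1.5
eef_pos: [144.3, -608.4, 415.4]
tcp_rot: [3.136, 0.001, 0.233]
ft_force: [-0.2, 0.0, -0.5]
opening: 0.738
grip_force: 0.0
```

>>> jog_arm([
  [0, 0, 6.67, 0, 0, 0, 0],
  [0, 0, 6.67, 0, 0, 0, 0],
  [0, 0, 0, 32, -37, 0, 0],
  [0, 0, 0, 32, -37, 0, 0],
  [0, 0, 0, 32, -37, 0, 0],
  [0, 0, 0, 32, -37, 0, 0],
  [0, 0, 0, 32, -37, 0, 0],
  [0, 0, 0, 32, -37, 0, 0],
  [0, 0, 0, 32, -37, 0, 0],
  [0, 0, 0, 32, -37, 0, 0],
])

```text
t: 2.75
eef_pos: [400.9, -310.7, 411.4]
tcp_rot: [-3.141, 0.001, -0.0]
ft_force: [-0.9, 0.5, 0.7]
opening: 0.004
grip_force: 0.0
```

>>> jog_arm([
  [0, 0, 0, 33, -37, 0, 0],
  [0, 0, 0, 33, -37, 0, 0],
  [0, 0, 0, 33, -37, 0, 0],
  [0, 0, 0, 31, -36, 0, 0],
  [0, 0, 0, 0, 0, 0, 0],
])

```text
t: 3.38
eef_pos: [531.4, -162.9, 410.9]
tcp_rot: [-3.141, 0.001, 0.003]
ft_force: [0.4, -0.4, -0.6]
opening: 0.0
grip_force: 0.0
```

Run:
```python
from h import *
s=env.state();print(s['eef_pos'],s['tcp_rot'])
r=env.read_camera("side");save(r,"side1");r=env.read_camera("wrist");save(r,"wrist1")
```

```text
[ 531.41507005 -162.94614023  410.92635321] [-3.14072106e+00  1.42273266e-03  3.49534286e-03]
```

View pics/wrist1.png

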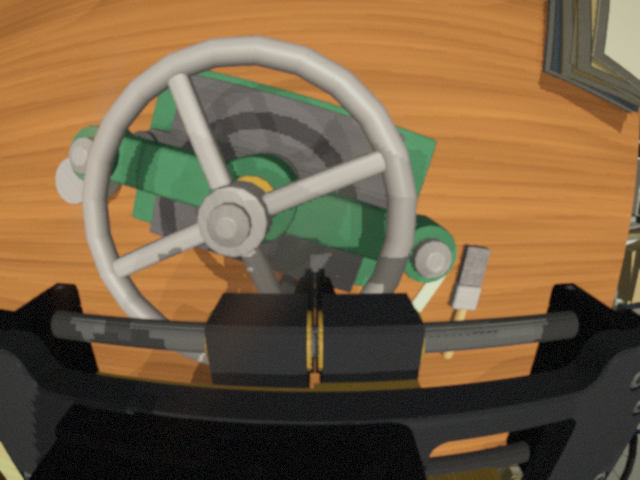

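The wrist view shows the hub at (232,220), spokes running to (375,165), (185,85), (120,268) and down to about (265,280). The closed fingertips at (318,280) are over the open right-hand near quadrant, so I can descend.

>>> jog_arm([
  [0, 0, 0, 0, 0, 20, 0],
  [0, 0, 0, 0, 0, 20, 0],
  [0, 0, 0, 0, 0, 20, 0],
  [0, 0, 0, 0, 0, 20, 0],
  [0, 0, 0, 0, 0, 3, 0],
  [0, 0, 0, 0, 0, 0, 0],
])

```text
t: 4.22
eef_pos: [530.0, -165.8, 329.7]
tcp_rot: [3.141, -0.0, -0.001]
ft_force: [0.3, -0.2, -0.1]
opening: 0.006
grip_force: 0.0
```

```bash
cat > arc.py <<'E'
import sys
from h import *
# args: step mm per row, rows, [start angle deg]; rows along circle r=62 clockwise about hub
st,n=float(sys.argv[1]),int(sys.argv[2]);C=np.array([555,-108.])
p=env.state()['eef_pos'][:2]
if len(sys.argv)>3: p=C+62*np.array([np.cos(np.radians(float(sys.argv[3]))),np.sin(np.radians(float(sys.argv[3])))])
q=p-C;a=np.arctan2(q[1],q[0]);print("now",np.degrees(a)%360,np.hypot(*q))
cur=p
for i in range(n):
    a-=st/62;t=C+62*np.array([np.cos(a),np.sin(a)]);print([round(t[0]-cur[0],1),round(-(t[1]-cur[1]),1)],end=' ');cur=t
print("end",np.degrees(a)%360)
E
python3 arc.py 4 10; python3 arc.py 6 10 208; python3 arc.py 6 10 152
```

```text
now 246.60493259758732 62.992300917533704
[np.float64(-3.2), np.float64(-2.6)] [np.float64(-3.5), np.float64(-1.9)] [np.float64(-3.4), np.float64(-2.2)] [np.float64(-3.2), np.float64(-2.4)] [np.float64(-3.1), np.float64(-2.6)] [np.float64(-2.9), np.float64(-2.8)] [np.float64(-2.7), np.float64(-2.9)] [np.float64(-2.5), np.float64(-3.1)] [np.float64(-2.3), np.float64(-3.3)] [np.float64(-2.1), np.float64(-3.4)] end 209.63991355688907
now 208.00000000000003 62.00000000000001
[np.float64(-2.6), np.float64(-5.4)] [np.float64(-2.0), np.float64(-5.6)] [np.float64(-1.5), np.float64(-5.8)] [np.float64(-0.9), np.float64(-5.9)] [np.float64(-0.3), np.float64(-6.0)] [np.float64(0.3), np.float64(-6.0)] [np.float64(0.8), np.float64(-5.9)] [np.float64(1.4), np.float64(-5.8)] [np.float64(2.0), np.float64(-5.7)] [np.float64(2.5), np.float64(-5.5)] end 152.55247143895267
now 152.0 62.0
[np.float64(3.1), np.float64(-5.2)] [np.float64(3.6), np.float64(-4.8)] [np.float64(4.0), np.float64(-4.5)] [np.float64(4.4), np.float64(-4.1)] [np.float64(4.8), np.float64(-3.6)] [np.float64(5.1), np.float64(-3.1)] [np.float64(5.4), np.float64(-2.6)] [np.float64(5.6), np.float64(-2.1)] [np.float64(5.8), np.float64(-1.5)] [np.float64(5.9), np.float64(-1.0)] end 96.55247143895265
```

>>> jog_arm([
  [0, 0, 0, -3.2, -2.6, 0, 0],
  [0, 0, 0, -3.5, -1.9, 0, 0],
  [0, 0, 0, -3.4, -2.2, 0, 0],
  [0, 0, 0, -3.2, -2.4, 0, 0],
  [0, 0, 0, -3.1, -2.6, 0, 0],
  [0, 0, 0, -2.9, -2.8, 0, 0],
  [0, 0, 0, -2.7, -2.9, 0, 0],
  [0, 0, 0, -2.5, -3.1, 0, 0],
  [0, 0, 0, -2.3, -3.3, 0, 0],
  [0, 0, 0, -2.1, -3.4, 0, 0],
])

```text
t: 5.48
eef_pos: [501.9, -138.3, 329.6]
tcp_rot: [3.14, -0.002, -0.0]
ft_force: [4.2, -4.6, 0.0]
opening: 0.003
grip_force: 2.2
```

```bash
python3 - <<'E'
from h import *
s=env.state();print(s['eef_pos'],s['ft_force'])
r=env.read_camera("wrist");save(r,"wrist2")
E
python3 arc.py 6 10
```

```text
[ 501.87628313 -138.3233525   329.60482841] [ 4.24544613 -4.61921595  0.02265671]
now 209.17310869632024 61.28328866778385
[np.float64(-3.3), np.float64(-5.0)] [np.float64(-2.1), np.float64(-5.6)] [np.float64(-1.6), np.float64(-5.8)] [np.float64(-1.0), np.float64(-5.9)] [np.float64(-0.4), np.float64(-6.0)] [np.float64(0.1), np.float64(-6.0)] [np.float64(0.7), np.float64(-6.0)] [np.float64(1.3), np.float64(-5.9)] [np.float64(1.8), np.float64(-5.7)] [np.float64(2.4), np.float64(-5.5)] end 153.72558013527288
```

View pics/wrist2.png

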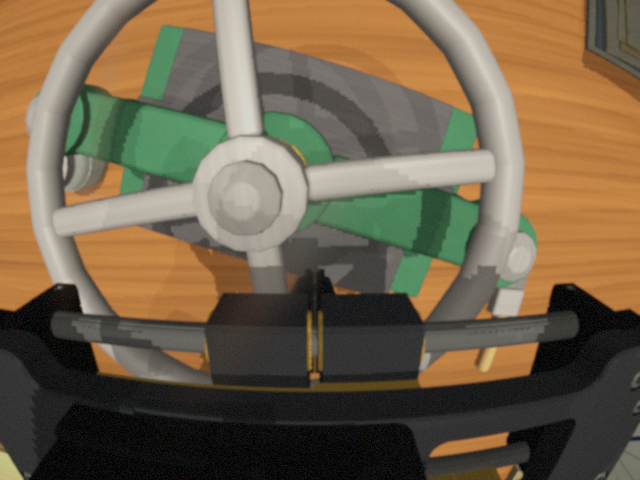

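The spoke is in contact with the finger (right spoke now ends at (490,165), so the wheel has turned about 13°), at about 6 N. Carrying on round.

>>> jog_arm([
  [0, 0, 0, -2.8, -5.2, 0, 0],
  [0, 0, 0, -2.1, -5.6, 0, 0],
  [0, 0, 0, -1.6, -5.8, 0, 0],
  [0, 0, 0, -1.0, -5.9, 0, 0],
  [0, 0, 0, -0.4, -6.0, 0, 0],
  [0, 0, 0, 0.1, -6.0, 0, 0],
  [0, 0, 0, 0.7, -6.0, 0, 0],
  [0, 0, 0, 1.3, -5.9, 0, 0],
  [0, 0, 0, 1.8, -5.7, 0, 0],
  [0, 0, 0, 2.4, -5.5, 0, 0],
])

```text
t: 6.78
eef_pos: [499.5, -80.8, 329.2]
tcp_rot: [3.14, 0.001, -0.0]
ft_force: [-2.2, -7.3, 0.5]
opening: 0.007
grip_force: 2.6
```

```bash
python3 arc.py 6 10
```

```text
now 153.9194615169425 61.77343185699832
[np.float64(2.7), np.float64(-5.4)] [np.float64(3.4), np.float64(-4.9)] [np.float64(3.9), np.float64(-4.6)] [np.float64(4.3), np.float64(-4.2)] [np.float64(4.7), np.float64(-3.8)] [np.float64(5.0), np.float64(-3.3)] [np.float64(5.3), np.float64(-2.8)] [np.float64(5.5), np.float64(-2.3)] [np.float64(5.7), np.float64(-1.7)] [np.float64(5.9), np.float64(-1.2)] end 98.47193295589514
```

>>> jog_arm([
  [0, 0, 0, 2.7, -5.4, 0, 0],
  [0, 0, 0, 3.4, -4.9, 0, 0],
  [0, 0, 0, 3.9, -4.6, 0, 0],
  [0, 0, 0, 4.3, -4.2, 0, 0],
  [0, 0, 0, 4.7, -3.8, 0, 0],
  [0, 0, 0, 5.0, -3.3, 0, 0],
  [0, 0, 0, 5.3, -2.8, 0, 0],
  [0, 0, 0, 0, 0, 0, 0],
])

```text
t: 7.78
eef_pos: [528.9, -51.2, 329.0]
tcp_rot: [-3.141, 0.001, 0.0]
ft_force: [0.6, 0.8, 0.5]
opening: 0.005
grip_force: 0.1
```

```bash
python3 arc.py 3 10; python3 -c "
from h import *
for c in ('side','scene'): wheel(c,(555,-108))"
```

```text
now 114.67957129686819 62.496067462339695
[np.float64(3.0), np.float64(-0.7)] [np.float64(2.8), np.float64(-1.1)] [np.float64(2.9), np.float64(-0.9)] [np.float64(2.9), np.float64(-0.8)] [np.float64(2.9), np.float64(-0.6)] [np.float64(3.0), np.float64(-0.5)] [np.float64(3.0), np.float64(-0.3)] [np.float64(3.0), np.float64(-0.2)] [np.float64(3.0), np.float64(-0.1)] [np.float64(3.0), np.float64(0.1)] end 86.95580701634451
side centre [ 552.83009367 -109.40697581] n 2019 rim top z [281.27528407 284.79950763] spoke deg 14.103714960753083 conc 0.7432242330054656 434
scene centre [ 555.62543859 -107.60745585] n 1927 rim top z [280.58226306 284.67293001] spoke deg 5.621971723042992 conc 0.9309896151151847 333
```

```bash
python3 arc.py 4.5 10
```

```text
now 114.71488093483227 62.4931551134949
[np.float64(4.4), np.float64(-1.3)] [np.float64(4.3), np.float64(-1.4)] [np.float64(4.4), np.float64(-1.1)] [np.float64(4.4), np.float64(-0.8)] [np.float64(4.5), np.float64(-0.5)] [np.float64(4.5), np.float64(-0.1)] [np.float64(4.5), np.float64(0.2)] [np.float64(4.5), np.float64(0.5)] [np.float64(4.4), np.float64(0.8)] [np.float64(4.3), np.float64(1.1)] end 73.12923451404674
```

>>> jog_arm([
  [0, 0, 0, 4.4, -1.5, 0, 0],
  [0, 0, 0, 4.3, -1.4, 0, 0],
  [0, 0, 0, 4.4, -1.1, 0, 0],
  [0, 0, 0, 4.4, -0.8, 0, 0],
  [0, 0, 0, 4.5, -0.5, 0, 0],
  [0, 0, 0, 4.5, -0.1, 0, 0],
  [0, 0, 0, 4.5, 0.2, 0, 0],
  [0, 0, 0, 4.5, 0.5, 0, 0],
  [0, 0, 0, 4.4, 0.8, 0, 0],
  [0, 0, 0, 4.3, 1.1, 0, 0],
])

```text
t: 9.12
eef_pos: [572.5, -48.5, 328.7]
tcp_rot: [-3.141, 0.003, -0.0]
ft_force: [-5.2, -0.2, -0.6]
opening: 0.003
grip_force: 2.3
```

```bash
python3 arc.py 4 10;python3 -c "
from h import *
for c in ('side','scene'): wheel(c,(555,-108))"
```

```text
now 73.64478721329812 61.995292657542024
[np.float64(3.8), np.float64(1.2)] [np.float64(3.7), np.float64(1.5)] [np.float64(3.6), np.float64(1.7)] [np.float64(3.5), np.float64(2.0)] [np.float64(3.4), np.float64(2.2)] [np.float64(3.2), np.float64(2.4)] [np.float64(3.0), np.float64(2.6)] [np.float64(2.9), np.float64(2.8)] [np.float64(2.7), np.float64(3.0)] [np.float64(2.5), np.float64(3.1)] end 36.67976817259988
side centre [ 554.17186968 -108.74158084] n 1715 rim top z [279.15742759 283.119938  ] spoke deg -23.29695529345267 conc 0.731511052655554 620
scene centre [ 556.5373053  -107.24159714] n 1943 rim top z [278.82536026 283.09483507] spoke deg -30.91114454870059 conc 0.9458862348579056 361
```

>>> jog_arm([
  [0, 0, 0, 3.8, 1.2, 0, 0],
  [0, 0, 0, 3.7, 1.5, 0, 0],
  [0, 0, 0, 3.6, 1.7, 0, 0],
  [0, 0, 0, 3.5, 2.0, 0, 0],
  [0, 0, 0, 3.4, 2.2, 0, 0],
  [0, 0, 0, 3.2, 2.4, 0, 0],
  [0, 0, 0, 3.0, 2.6, 0, 0],
])

```text
t: 10.1
eef_pos: [596.9, -61.9, 328.9]
tcp_rot: [-3.141, 0.002, 0.0]
ft_force: [-4.9, 1.5, -1.3]
opening: 0.003
grip_force: 2.1
```

```bash
python3 arc.py 2.5 20
```

```text
now 47.74906811128584 62.328846112425744
[np.float64(1.6), np.float64(2.0)] [np.float64(1.7), np.float64(1.8)] [np.float64(1.7), np.float64(1.9)] [np.float64(1.6), np.float64(1.9)] [np.float64(1.5), np.float64(2.0)] [np.float64(1.4), np.float64(2.0)] [np.float64(1.4), np.float64(2.1)] [np.float64(1.3), np.float64(2.2)] [np.float64(1.2), np.float64(2.2)] [np.float64(1.1), np.float64(2.3)] [np.float64(1.0), np.float64(2.3)] [np.float64(0.9), np.float64(2.3)] [np.float64(0.8), np.float64(2.4)] [np.float64(0.7), np.float64(2.4)] [np.float64(0.6), np.float64(2.4)] [np.float64(0.5), np.float64(2.4)] [np.float64(0.4), np.float64(2.5)] [np.float64(0.3), np.float64(2.5)] [np.float64(0.2), np.float64(2.5)] [np.float64(0.1), np.float64(2.5)] end 1.5427943104130093
```

Now in short pieces, watching the force.

>>> jog_arm([
  [0, 0, 0, 1.6, 2.0, 0, 0],
  [0, 0, 0, 1.7, 1.8, 0, 0],
  [0, 0, 0, 1.7, 1.9, 0, 0],
  [0, 0, 0, 1.6, 1.9, 0, 0],
])

```text
t: 10.6
eef_pos: [604.1, -69.8, 329.2]
tcp_rot: [-3.142, 0.0, 0.0]
ft_force: [-3.7, 2.2, -1.1]
opening: 0.007
grip_force: 1.9
```

>>> jog_arm([
  [0, 0, 0, 1.5, 2.0, 0, 0],
  [0, 0, 0, 1.4, 2.0, 0, 0],
  [0, 0, 0, 1.4, 2.1, 0, 0],
])

```text
t: 10.98
eef_pos: [608.4, -76.0, 329.3]
tcp_rot: [3.142, -0.0, -0.0]
ft_force: [-4.4, 1.8, -0.1]
opening: -0.001
grip_force: 1.9
```

>>> jog_arm([
  [0, 0, 0, 1.3, 2.2, 0, 0],
  [0, 0, 0, 1.2, 2.2, 0, 0],
  [0, 0, 0, 1.1, 2.3, 0, 0],
])

```text
t: 11.35
eef_pos: [612.0, -82.7, 329.2]
tcp_rot: [3.142, -0.0, -0.0]
ft_force: [-3.9, 4.2, -0.7]
opening: 0.005
grip_force: 1.8
```

```bash
python3 -c "
from h import *
for c in ('side','scene'): wheel(c,(555,-108))"; python3 arc.py 2.5 20
```

```text
side centre [ 553.8193254  -108.81234852] n 2092 rim top z [277.39417717 281.02684122] spoke deg 19.134279502468157 conc 0.8142248469126377 800
scene centre [ 557.93508991 -108.45784071] n 1931 rim top z [277.15447169 281.31261395] spoke deg 14.54057323786463 conc 0.9413770267038036 466
now 23.666562587610418 62.49565384152401
[np.float64(0.5), np.float64(2.5)] [np.float64(0.9), np.float64(2.3)] [np.float64(0.8), np.float64(2.4)] [np.float64(0.7), np.float64(2.4)] [np.float64(0.6), np.float64(2.4)] [np.float64(0.5), np.float64(2.5)] [np.float64(0.4), np.float64(2.5)] [np.float64(0.3), np.float64(2.5)] [np.float64(0.2), np.float64(2.5)] [np.float64(0.1), np.float64(2.5)] [np.float64(-0.0), np.float64(2.5)] [np.float64(-0.1), np.float64(2.5)] [np.float64(-0.2), np.float64(2.5)] [np.float64(-0.3), np.float64(2.5)] [np.float64(-0.4), np.float64(2.5)] [np.float64(-0.5), np.float64(2.4)] [np.float64(-0.6), np.float64(2.4)] [np.float64(-0.7), np.float64(2.4)] [np.float64(-0.8), np.float64(2.4)] [np.float64(-0.9), np.float64(2.3)] end 337.4602887867376
```

>>> jog_arm([
  [0, 0, 0, 0.8, 2.4, 0, 0],
  [0, 0, 0, 0.9, 2.3, 0, 0],
  [0, 0, 0, 0.8, 2.4, 0, 0],
])

```text
t: 11.82
eef_pos: [614.4, -89.7, 329.1]
tcp_rot: [-3.142, 0.0, 0.0]
ft_force: [-2.8, 3.7, -1.3]
opening: 0.003
grip_force: 1.8
```

>>> jog_arm([
  [0, 0, 0, 0.7, 2.4, 0, 0],
  [0, 0, 0, 0.6, 2.4, 0, 0],
])

```text
t: 12.08
eef_pos: [615.8, -94.6, 329.2]
tcp_rot: [-3.142, -0.0, -0.0]
ft_force: [-2.3, 3.6, -2.6]
opening: 0.004
grip_force: 1.9
```

>>> jog_arm([
  [0, 0, 0, 0.5, 2.5, 0, 0],
  [0, 0, 0, 0.4, 2.5, 0, 0],
])

```text
t: 12.32
eef_pos: [616.6, -99.2, 329.1]
tcp_rot: [-3.141, 0.0, -0.0]
ft_force: [-1.9, 11.2, -0.4]
opening: 0.005
grip_force: 5.5
```

>>> jog_arm([
  [0, 0, 0, 0, 0.5, 0, 0],
  [0, 0, 0, 0, 0, 0, 0],
])

```text
t: 12.58
eef_pos: [616.6, -99.3, 329.2]
tcp_rot: [-3.14, 0.0, 0.0]
ft_force: [-2.4, 8.1, -2.4]
opening: 0.004
grip_force: 4.1
```

```bash
python3 -c "
from h import *
for c in ('side','scene'): wheel(c,(555,-108))
print(env.state()['eef_pos'],env.state()['ft_force'])"
```

```text
side centre [ 553.4468835  -108.94820927] n 2167 rim top z [276.68485628 280.47192513] spoke deg 4.227692084750452 conc 0.8530754373525526 844
scene centre [ 558.06129139 -108.69027405] n 1957 rim top z [276.4561391  280.42547578] spoke deg 1.2455751365692718 conc 0.9437281407461379 451
[616.6319681  -99.32058328 329.14599567] [-1.92418186  8.31977469 -2.50787443]
```

>>> jog_arm([
  [0, 0, 0, 0, 1, 0, 0],
  [0, 0, 0, 0, 0, 0, 0],
])

```text
t: 12.92
eef_pos: [616.7, -99.8, 329.1]
tcp_rot: [-3.139, 0.0, 0.0]
ft_force: [-1.0, 13.1, -1.6]
opening: 0.006
grip_force: 6.0
```

>>> jog_arm([
  [0, 0, 0, 0, 1, 0, 0],
  [0, 0, 0, 0, 0, 0, 0],
])

```text
t: 13.18
eef_pos: [616.7, -100.2, 329.1]
tcp_rot: [-3.138, 0.0, 0.0]
ft_force: [-1.4, 14.6, -2.0]
opening: -0.001
grip_force: 7.6
```

>>> jog_arm([
  [0, 0, 0, 0, 1, 0, 0],
  [0, 0, 0, 0, 0, 0, 0],
])

```text
t: 13.42
eef_pos: [616.7, -100.7, 329.1]
tcp_rot: [-3.137, 0.0, 0.0]
ft_force: [-2.0, 19.3, -0.7]
opening: 0.005
grip_force: 9.2
```

```bash
python3 -c "
from h import *
for c in ('side','scene'): wheel(c,(555,-108))
r=env.read_camera('side');cv2.imwrite('pics/side3.png',cv2.resize(r['color'][100:320,220:480,::-1],None,fx=2.5,fy=2.5))"
```

```text
side centre [ 553.45465555 -108.879686  ] n 2175 rim top z [276.82960997 280.46023723] spoke deg 3.0642225109028565 conc 0.8497308861367058 851
scene centre [ 558.12492193 -108.53609952] n 1967 rim top z [276.49106809 280.77986391] spoke deg 0.3480831126871018 conc 0.9427053171917373 453
```

View pics/side3.png

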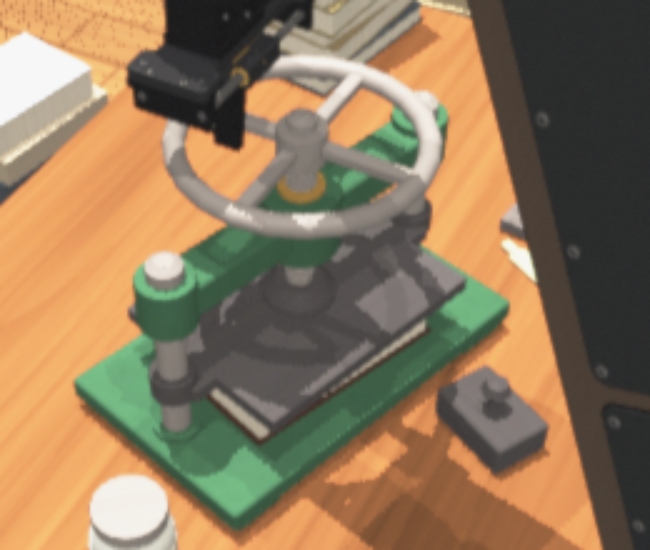

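The picture shows the plate lying flat on the book (seam at about (340,385)), with jar and weight in place. The wheel resists at 19 N, against about 5 N while turning, so it is at the stop. Backing off the spoke and lifting out.

>>> jog_arm([
  [0, 0, 0, 0, -3, 0, 0],
  [0, 0, 0, -1, -6, 0, 0],
  [0, 0, 0, -2, -6, 0, 0],
  [0, 0, 0, -2, -5, 0, 0],
  [0, 0, 0, 0, 0, 0, 0],
])

```text
t: 14.2
eef_pos: [611.5, -82.7, 329.4]
tcp_rot: [3.141, -0.0, 0.0]
ft_force: [1.1, 0.5, 0.3]
opening: 0.003
grip_force: 0.0
```

>>> jog_arm([
  [0, 0, 0, 0, 0, -15, 0],
  [0, 0, 0, 0, 0, -30, 0],
  [0, 0, 0, 0, 0, -40, 0],
  [0, 0, 0, 0, 0, -40, 0],
  [0, 0, 0, 0, 0, -20, 0],
  [0, 0, 0, 0, 0, 0, 0],
])

```text
t: 14.95
eef_pos: [611.6, -83.1, 476.4]
tcp_rot: [3.141, -0.004, -0.0]
ft_force: [-0.3, 0.1, -0.7]
opening: 0.006
grip_force: 0.0
```

```bash
python3 -c "
from h import *
for c in ('side','scene'): wheel(c,(555,-108))
r=env.read_camera('wrist');save(r,'wrist4')"
```

```text
side centre [ 552.66862122 -109.0151752 ] n 2593 rim top z [276.83287868 280.67098461] spoke deg 0.17339570338457844 conc 0.9389645070878643 723
scene centre [ 556.06958033 -107.99633315] n 2443 rim top z [276.43071439 280.43228711] spoke deg 0.2664544828558025 conc 0.9360611287865177 658
```

View pics/wrist4.png

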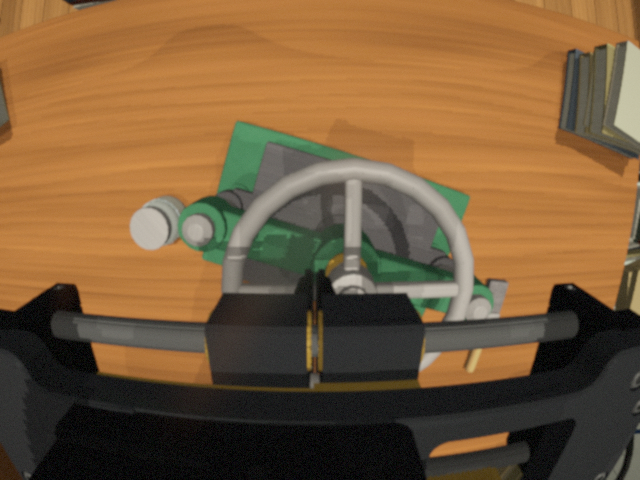

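The finger is clear of the wheel, whose spokes now stand at 0.2° (up at (353,190), right at (450,290)). That is 3.52 rad turned for a 9 mm drop, which matches the stop.

```bash
python3 -c "
from cell import env
print(env.job_done())"
```

```text
the job is handed in; nothing more can be done
None
```

The handwheel is turned clockwise to its firm stop with the plate down on the book. The finger is lifted clear, nothing around the press looked disturbed, and the job was handed in at about 15 s.

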